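# Hold the thermometer pen over the culture dish

### The arm

A 7-joint arm with a two-finger parallel gripper is mounted at the origin on a cart in front of the work surface, level with it; the furniture and walls round the work are solid. World frame = base frame: x ahead of the robot, y to its left, z up, the work surface at z = 0. Lengths are in mm, angles in rad, forces in N, time in s.
With the tool pointing down it reaches from about 425 to 975 mm from the base axis. Payload 16.7 kg.
Tool frame: the origin (TCP) lies midway between the tips of the shut fingers; the grasp point (between the pads) lies 19 mm behind it; z points along the fingers, y is the line along which they close (so a half turn about z gives the same grasp; the last joint's range is limited). The gripper opens to 85 mm and grips with 20 to 120 N. Pads are 22 mm wide; open, the fingers measure 114 mm over their backs; the gripper's body (76 mm by 85 mm) begins 54 mm behind the grasp point. The pads swing forward as they close: fully open they stand 13 mm farther back than shut.
Start: joints at [1.155, 0.426, 0.074, 1.606, -0.034, 1.111, -0.067], TCP at [177.279, -651.267, 231.302] pointing down, gripper open.
Joint ranges: [-2.85, 2.85], [-0.5, 2.14], [-1.23, 1.37], [0.21, 2.46], [-1.02, 4.16], [0.16, 2.05], [-2.73, 2.73]. Speed limits (rad/s): [1.89, 1.89, 2.39, 2.39, 3.01, 3.01, 3.01].

### API

Orientations are given as a rotation vector (axis times angle).
In Python, from cell import env gives the robot as it stands.
- The arm moves only by the tool step_arm, never from a script. Its arguments are lists of equal length, an entry for each row: "hand": the closure, from 0 (fully open) to 1 (shut); "linear": the shift along the tool's x, y, z scaled (see below), a list of three; "turn": the turn about the tool's z scaled (see below). In form: {"hand": [hand, ...], "linear": [[dx, dy, dz], ...], "turn": [turn, ...]}. A call has 1 to 10 rows; each row shifts and turns the commanded pose from where the row before left it, along the tool's axes as they then stand; what a row does not reach is not made up. The controller multiplies each number of a shift by 0.25 m and each number of a turn by 4 degrees. A row lasts 1/8 s, in which the tool goes at most 62.5 mm and 10.7 degrees, less where a joint would pass 70% of its speed; a pose out of reach is approached as far as the arm can. A call with a number of a shift or a turn outside -1 to 1 is refused whole. A call with a gripper value outside its range is refused whole. The fingers move at their own pace and stop on an object; "newtons" is the grip in N (left out, the last holds). Time passes only in rows, so rows that do not move let the fingers close. It gives the time, the measured TCP pose, the force, the opening and the grip force at its end, in the units of the state.
- env.observe(): the state, without advancing time (a new reading comes with each control period).
- env.snapshot(name): name is "scene" or "side" or "wrist"; returns a dict with "image" (384x512x3 uint8, red, green, blue), "range_z" (384x512 float32, mm along the optical axis (not along the pixel's ray), 0 where there is no reading), "fx", "fy", "cx", "cy" (pixels), "view" (4x4, takes a point from world to camera coordinates). Camera axes: x right, y down, z forward; pixel columns grow to the right and rows downward; lengths in mm; the calibration is good to about 2 mm. A picture is of the moment at which its call begins.
- env.close_job(): hands the job in; it is judged then, once.
Trained networks look in a picture, given as the dict that the camera call returned (one of the last four; its "shot" number tells which), for a name from the list of things; names that differ only in an ending like _2 or _b are one class to them, and where a whole thing is asked for, a point or a joint stands for the part that bears it (a point fixed in the world has none). Each returns a list of dicts, best first, with "conf" (0 to 1); they miss things now and then, are a little off and sometimes report something else, mostly with a low value. They report only what shows in the picture. A call takes as long as a camera call. They do not tell look-alikes from the thing itself.
- env.trace(thing, picture): "mask" (384x512 bool, what is visible of it) and "extent" ([left, top, width, height] in pixels, round what is visible of it).
- env.spot_point(thing, picture): "point" ([column, row] in pixels: a listed point, or the origin of a listed thing).
The state is a dict: "time": time; "joints": joint angles; "qvel": joint speeds; "tau": joint torques, N m; "tool_pos": TCP position; "eef_rot": TCP orientation; "wrist_force": force on the tool from outside, world axes, zero at the start; "torque": the same for the moment, N m; "grip_width": finger opening in mm; "finger_force": force on a finger pad.
Only numpy, scipy, OpenCV 4.12 (cv2) and the standard library are available. Lean on these libraries where they do the work, as an engineer would, in place of code of your own. Each camera call takes 0.05 s, during which the arm holds its last target. There are 200 camera calls.

### The job

Check the lid temperature of the single culture dish: pull the thermometer pen up out of its holder block, carry it upright over the tray of bottles, and hold it upright, nose down, about a centimetre above the middle of the lid of the dish that stands alone (not the stack of two). The pen never touches a dish, everything else stays where it stands, and the program finishes while the gripper is still holding the pen there.

Things in the scene. Friction and masses are not known exactly. Their poses are not given: they have to be found in the camera images.
- thermo_pen: round white pen-shaped non-contact thermometer, 140 mm long, 60 g, nose down in either bore of the holder block, leaning up to 3 degrees, its lowest 62 mm inside. Origin: centre of the nose's flat end (tip); z along the pen to its head. 10 mm across at the tip, 18 mm from z = 26 to 124 mm (grip here, e.g. at z = 100 mm), grey head 22 mm across from z = 124 to 140 mm.
- holder_block: white plastic block, fixed, 56 x 126 x 70 mm (x, y, z) on a grey base 76 x 146 x 8 mm. Origin: centre of its underside, z up. Two upright bores 23 mm across at (0, +33) and (0, -33) mm, open on top (z = 70 mm), floor at z = 8 mm. Fingers that close along its x clear the tube in the other bore.
- spare_tube: glass test tube, 19 mm across, 151 mm long, standing in the other bore of the holder block (its top 159 mm above the worktop); to be left there. Origin at the centre of its bottom, z up.
- bottle_tray: open steel tray, fixed, 210 x 68 x 30 mm, wall and floor 4 mm, long side along its x; stands between the holder block and the dishes with a row of three loose bottles in it. Origin at the centre of its underside, z up. With the bottles its highest point is 102 mm above the worktop.
- bottle_a: small white reagent bottle with ribbed cap, 46 mm across, 90 mm tall, loose in the tray. Origin at the centre of its underside, z up.
- bottle_b: glass vial with white screw cap, 51 mm across, 97 mm tall, loose in the tray. Origin at the centre of its underside, z up.
- bottle_c: small white reagent bottle with ribbed cap, 46 mm across, 98 mm tall, loose in the tray. Origin at the centre of its underside, z up.
- lone_dish: the target: closed round plastic culture dish standing alone on the worktop, 92 mm across, 15 mm tall, loose, 30 g. Origin at the centre of its underside, z up; the lid's top face is at z = 15 mm.
- stack_lower: lower dish of the stack of two closed culture dishes, same size as the single one (92 mm across, 15 mm tall); not the target. Origin at the centre of its underside, z up.
- stack_upper: upper dish of the stack of two, 92 mm across, 15 mm tall; its lid is 30 mm above the worktop; not the target. Origin at the centre of its underside, z up.
- pen_head (a point): centre of the flat top of the pen's grey head, on its axis 140 mm from the tip.
Not all that is in view belongs to the job. Leave any black look-alike of the bottle_b alone.

How it is judged (in metres and radians):
On the way, in this order (a step that is already met when the one before it is completed fails the run):
1. the pen is pulled out of the holder block, its tip above the block's top (z of thermo_pen in the frame of holder_block above 0.075 m and contact force between thermo_pen and the fingers above 0.5 N), for 0.05 s.
2. the pen is carried upright over the tray, its tip above the bottles (x of thermo_pen in the frame of bottle_tray between -0.125 and 0.125 m and y of thermo_pen in the frame of bottle_tray between -0.05 and 0.05 m and height (world z) of thermo_pen above 0.102 m and angle between thermo_pen's own z axis and vertical below 0.4 rad).
At the end, for the whole second after the job is handed in: The gripper still holds the pen at rest, nose down and within 8 degrees of upright, its tip 3 to 20 mm above the lid of the single dish and within 12 mm of the lid's centre, touching no dish; dishes, tube and bottles are within 30 mm of where they stood, the bottles upright (z of thermo_pen in the frame of lone_dish between 0.018 and 0.035 m and horizontal distance between thermo_pen and lone_dish below 0.012 m and angle between thermo_pen's own z axis and vertical below 0.14 rad and height (world z) of thermo_pen below 0.04 m and height (world z) of pen_head above 0.1 m and linear speed of thermo_pen below 0.02 m/s and contact force between thermo_pen and the fingers above 0.5 N and contact force between thermo_pen and lone_dish below 0.05 N and angle between lone_dish's own z axis and vertical below 0.1 rad and distance of each of lone_dish, stack_lower, stack_upper, spare_tube, bottle_a, bottle_b, bottle_c from where it was at the start of the episode below 0.03 m and angle between each of bottle_a, bottle_b, bottle_c's own z axis and vertical below 0.3 rad); the arm keeps its last pose, push and grip.
It fails at once if the pen touches a dish (contact force between thermo_pen and lone_dish above 0.3 N or contact force between thermo_pen and stack_lower above 0.3 N or contact force between thermo_pen and stack_upper above 0.3 N).
It fails at once if a bottle, a dish or the spare tube is knocked over or shifted by more than 30 mm (distance of any of bottle_a, bottle_b, bottle_c, lone_dish, stack_lower, stack_upper, spare_tube from where it was at the start of the episode above 0.03 m or angle between any of bottle_a, bottle_b, bottle_c, spare_tube's own z axis and vertical above 0.4 rad).
It also fails if it takes over 48 s, if anything falls off the work surface, if the arm or the gripper's body presses on something with over 40 N, if the wrist force passes 120 N, or if a joint passes its speed limit or range.

## Working session

There is one attempt and no reset: what is moved stays moved. The work goes in short steps, Python scripts to look and compute and a tool call to move; the robot and the scene stay as the last step left them, time stands still between calls to the robot, and variables do not carry over. Pictures are saved under pics/ and viewed, at most 10 in all, crops included, and the job is handed in when it is done.

Besides the shell and the picture viewer there is one more tool, called as a command line: name --pt "numbers of a row" for each row, then --argument value for the rest. step_arm: Moves the arm, as the interface text tells. Its arguments: {"type":"object","properties":{"hand":{"type":"array","items":{"type":"number"}},"linear":{"type":"array","items":{"type":"array","items":{"type":"number","minimum":-1,"maximum":1}}},"turn":{"type":"array","items":{"type":"number","minimum":-1,"maximum":1}},"newtons":{"type":"number"}},"required":["hand","linear","turn"]}

```bash
mkdir -p pics; cat > h.py <<'E'
import numpy as np, cv2
from cell import env
from scipy.spatial.transform import Rotation as R
def pts(s,mask=None):
    z=s["range_z"]; m=z>0
    if mask is not None: m&=mask
    v,u=np.nonzero(m); d=z[v,u]
    c=np.stack([(u-s["cx"])/s["fx"]*d,(v-s["cy"])/s["fy"]*d,d,np.ones_like(d)])
    return (np.linalg.inv(s["view"])@c)[:3].T
def proj(s,p):
    c=s["view"]@np.append(p,1); return [s["fx"]*c[0]/c[2]+s["cx"],s["fy"]*c[1]/c[2]+s["cy"]]
def save(s,n): cv2.imwrite(f"pics/{n}.png",s["image"][:,:,::-1])
E
python3 - <<'E'
from h import *
np.set_printoptions(precision=1,suppress=True)
ims=[]
for n in ["scene","side"]:
    s=env.snapshot(n); ims.append(s["image"])
    print(n,"cam at",np.linalg.inv(s["view"])[:3,3])
    for t in ["thermo_pen","holder_block","spare_tube","bottle_tray","bottle_a","bottle_b","lone_dish","stack_upper"]:
        for r in env.trace(t,s)[:3]:
            p=pts(s,r["mask"])
            if len(p)<10: continue
            print(t,round(r["conf"],2),r["extent"],"med",np.median(p,0),"lo",np.percentile(p,3,axis=0),"hi",np.percentile(p,97,axis=0))
    for t in ["pen_head","thermo_pen","lone_dish"]:
        print(t,[(round(r["conf"],2),r["point"]) for r in env.spot_point(t,s)[:3]])
cv2.imwrite("pics/a.png",cv2.resize(np.vstack(ims),(448,600) if 0 else (400,600))[:,:,::-1])
cv2.imwrite("pics/scene.png",ims[0][:,:,::-1]);cv2.imwrite("pics/side.png",ims[1][:,:,::-1])
o=env.observe();print(o["time"],o["tool_pos"],o["eef_rot"],R.from_rotvec(o["eef_rot"]).as_matrix())
E
```

```text
scene cam at [-148.9  619.8  776.4]
thermo_pen 0.56 [171.5, 232.7, 15.8, 34.5] med [500.7 221.8 113.3] lo [495.6 207.6  64.1] hi [525.4 228.2 147.9]
holder_block 0.78 [140.0, 252.8, 67.7, 63.0] med [482.3 264.3  47. ] lo [471.1 192.4   3.5] hi [533.1 319.3  70.1]
spare_tube 0.81 [147.2, 241.5, 11.8, 40.6] med [504.2 286.5 114.3] lo [500.2 252.9  16.8] hi [592.2 292.4 155.9]
bottle_tray 0.87 [216.8, 219.4, 72.8, 58.6] med [435.5  48.7  16.1] lo [386.1  -3.9   0.7] hi [594.8  62.7  29.2]
bottle_a 0.96 [238.2, 211.0, 23.0, 39.8] med [482.1  33.5  69.2] lo [470.5   5.9  10.6] hi [512.2  46.7  99.8]
bottle_a 0.64 [226.0, 201.4, 16.8, 34.0] med [550.5  27.6  66.8] lo [540.4   5.8  12.2] hi [573.3  37.2 100.3]
bottle_a 0.57 [259.7, 229.1, 17.1, 32.4] med [414.2  40.1  64. ] lo [403.6  18.1  18.9] hi [435.7  51.9  92.6]
bottle_b 0.96 [238.2, 211.0, 23.0, 39.8] med [482.1  33.5  69.2] lo [470.5   5.9  10.6] hi [512.2  46.7  99.8]
bottle_b 0.64 [226.0, 201.4, 16.8, 34.0] med [550.5  27.6  66.8] lo [540.4   5.8  12.2] hi [573.3  37.2 100.3]
bottle_b 0.57 [259.7, 229.1, 17.1, 32.4] med [414.2  4
[... 1605 characters left out ...]
 65.6] lo [399.9 132.8   7.6] hi [445.1 171.1  98.3]
bottle_b 0.72 [217.9, 207.5, 17.4, 27.3] med [561.9  28.9  69.6] lo [544.1   9.8  26.1] hi [582.6  37.7 102.6]
lone_dish 0.66 [264.5, 163.2, 29.3, 23.3] med [ 442.2 -313.8   15.1] lo [ 404.1 -363.1    5.8] hi [ 480.3 -278.4   19.5]
stack_upper 0.64 [253.6, 188.6, 27.4, 23.8] med [ 463.1 -125.5   29.7] lo [ 423.8 -179.1   12. ] hi [503.9 -88.5  33.6]
stack_upper 0.56 [210.8, 262.2, 40.2, 63.1] med [500.1 297.3  51.2] lo [475.4 193.1   4.4] hi [541.2 322.   73. ]
pen_head [(0.73, [234.1, 246.7])]
thermo_pen []
lone_dish [(0.78, [278.1, 172.4])]
1.2 [ 177.3 -651.3  231.3] [-3.1 -0.4 -0. ] [[ 1.   0.3  0. ]
 [ 0.3 -1.   0. ]
 [ 0.  -0.  -1. ]]
```

View pics/scene.png

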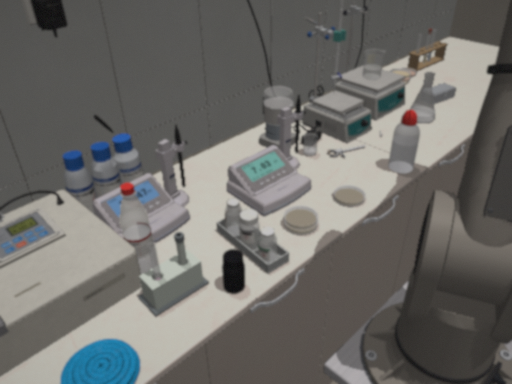

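View pics/side.png

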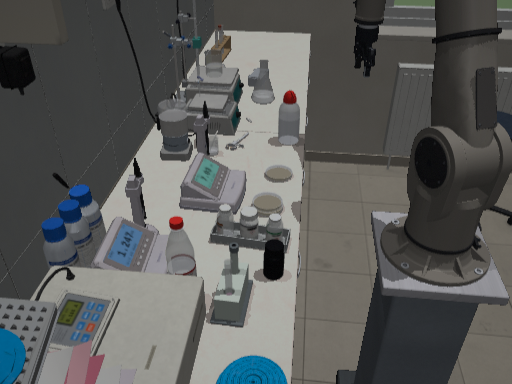

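The scene view shows the pen (grey head) at about (180,236) in the nearer bore and the tube at (150,260). The black look-alike is at (233,270), the tray with bottles at (250,235), the stack at (300,220) and the lone dish at (349,196). The side view agrees: pen head (234,247), lone dish (278,172), stack (267,205). I'll lift and turn first.

step_arm --hand '[0,0,0,0,0,0,0,0,0,0]' --pt "0 0 -0.08" --pt "0 0 -0.08" --pt "0 0 -0.08" --pt "0 0 -0.08" --pt "0 0 -0.08" --pt "0 0 -0.08" --pt "0 0 -0.08" --pt "0 0 -0.08" --pt "0 0 -0.08" --pt "0 0 -0.08" --turn '[-1,-1,-1,-1,-1,-1,-1,-1,-1,-1]'

```text
time: 2.45
tool_pos: [177.2, -651.2, 432.0]
eef_rot: [-2.782, -1.459, -0.0]
wrist_force: [1.1, -0.0, 0.4]
grip_width: 85.2
finger_force: 0.0
```

```bash
python3 - <<'E'
from h import *
np.set_printoptions(precision=1,suppress=True)
o=env.observe();M=R.from_rotvec(o["eef_rot"]).as_matrix();print(o["time"],o["tool_pos"],M.round(4).tolist(),"yaw tool y",np.degrees(np.arctan2(M[1,1],M[0,1])),o["joints"])
for n in ["scene","side"]:
    s=env.snapshot(n);P=pts(s)
    # height map 50mm cells
    for x in range(300,900,50):
        print(x,[int(np.percentile(q[:,2],98)) if len(q:=P[(abs(P[:,0]-x-25)<25)&(abs(P[:,1]-y-25)<25)])>3 else -1 for y in range(-600,450,50)])
    b=env.trace("holder_block",s)[0]; p=pts(s,b["mask"]); t=p[(abs(p[:,2]-70)<5)]
    r=cv2.minAreaRect(t[:,:2].astype(np.float32)); print("block top",len(t),r)
    for nm,x,y,zl,zh in [("pen",507,224,75,160),("tube",508,289,75,170)]:
        q=P[(np.hypot(P[:,0]-x,P[:,1]-y)<25)&(P[:,2]>zl)&(P[:,2]<zh)]
        for a in range(zl,zh,15):
            w=q[(q[:,2]>a)&(q[:,2]<a+15)]; print(nm,a,len(w),w.mean(0) if len(w) else "")
E
```

```text
2.45 [ 177.2 -651.2  432. ] [[0.5685, 0.8227, -0.0], [0.8227, -0.5685, 0.0001], [0.0001, -0.0, -1.0]] yaw tool y -34.645886070304 [ 1.2  0.3 -0.   1.3  0.   1.5  0.6]
300 [-1, -1, -1, -1, -1, -1, -1, -1, -1, -1, -1, -1, -1, -1, -1, -1, -1, -1, -1, -1, -1]
350 [141, 112, 0, 0, 0, 9, 0, 0, 0, 0, 0, 0, 25, 17, 70, 61, 0, 0, 0, 1, 21]
400 [194, 159, 1, 1, 15, 16, 15, 1, 30, 30, 28, 28, 93, 61, 96, 95, 1, 1, 1, 1, 25]
450 [141, 102, 1, 1, 14, 16, 15, 0, 30, 31, 29, 1, 99, 30, 1, 69, 140, 70, 69, 0, 23]
500 [0, 1, 1, 1, 1, 1, 39, 40, 40, 39, 26, 62, 100, 28, 1, 70, 147, 156, 69, 1, 1]
550 [10, 6, 10, 1, 1, 0, 47, 50, 47, 46, 42, -1, 100, 1, 1, -1, 182, 182, 117, 117, 117]
600 [84, 12, 13, 1, 1, 9, 76, 77, 76, 76, 68, 1, 0, 1, 0, 1, 236, 237, 118, 118, 118]
650 [112, 1, 60, 88, 216, 194, 96, 97, 97, 96, 89, 1, 1, 41, 42, 42, -1, 117, 118, 118, 118]
700 [113, 28, 58, 157, 0, 194, -1, -1, -1, 94, 77, 1, 10, 56, 57, 55, 60, 117, 118, 129, 130]
750 [112, 37, 192, 194, 193, -1, -1, -1, 0, 1, 1, 215, 205, 193, 84, 86, 88, 116, 118, 137, 138]
800 [86, 43, 193, 195, 193, 1, 2, 0, 0, 2, 0, 112, 205,
[... 1491 characters left out ...]
21, 140, 140]
800 [99, -1, 195, 199, 196, 3, 4, 4, 4, 4, 4, 225, 220, 195, 100, 100, 100, 119, 157, 172, 178]
850 [-1, 4, 4, 196, 187, 4, 4, 4, 3, 4, 4, 3, -1, 193, 192, 561, 566, 199, 128, 178, 181]
block top 615 ((510.7604064941406, 252.14414978027344), (129.49879455566406, 55.421905517578125), 88.02216339111328)
pen 75 30 [507.6 224.5  82.6]
pen 90 27 [507.9 225.   97.8]
pen 105 38 [508.4 224.1 113.1]
pen 120 33 [508.9 224.7 127.7]
pen 135 81 [509.2 222.  144.9]
pen 150 7 [511.3 221.2 150.5]
tube 75 33 [512.1 289.1  81.6]
tube 90 35 [511.7 290.3  96.9]
tube 105 37 [511.9 289.6 112.2]
tube 120 33 [511.5 290.2 127.7]
tube 135 47 [512.  287.8 142.9]
tube 150 56 [512.5 282.7 155.5]
tube 165 0
```

step_arm --hand '[0,0,0,0,0,0,0,0]' --pt "0 0 0" --pt "0 0 0" --pt "0 0 0" --pt "0 0 0" --pt "0 0 0" --pt "0 0 0" --pt "0 0 0" --pt "0 0 0" --turn '[-1,-1,-1,-1,-1,-1,-1,-1]'

```text
time: 3.65
tool_pos: [177.2, -651.0, 430.1]
eef_rot: [-2.272, -2.167, -0.001]
wrist_force: [-0.0, 0.5, -0.1]
grip_width: 85.5
finger_force: 0.0
```

step_arm --hand '[0,0,0,0,0,0,0,0,0,0]' --pt "0.16 0.16 0" --pt "0.16 0.16 0" --pt "0.16 0.16 0" --pt "0.16 0.16 0" --pt "0.16 0.16 0" --pt "0.16 0.16 0" --pt "0.16 0.16 0" --pt "0.16 0.16 0" --pt "0 0 0" --pt "0 0 0" --turn '[0,0,0,0,0,0,0,0,0,0]'

```text
time: 4.9
tool_pos: [512.1, -347.2, 430.4]
eef_rot: [-2.274, -2.166, 0.001]
wrist_force: [0.2, -0.8, 0.9]
grip_width: 85.1
finger_force: 0.0
```

```bash
python3 - <<'E'
from h import *
np.set_printoptions(precision=1,suppress=True)
s=env.snapshot("wrist");save(s,"w1")
T=env.observe()["tool_pos"];c=np.linalg.inv(s["view"]);print("cam-tcp",c[:3,3]-T,"axis",c[:3,2],T)
for n in ["lone_dish","stack_upper"]:
    for r in env.trace(n,s)[:2]:
        p=pts(s,r["mask"]);print(n,round(r["conf"],2),r["extent"],np.median(p,0), cv2.minEnclosingCircle(p[p[:,2]>8][:,:2].astype(np.float32)))
    print([(r["conf"],r["point"]) for r in env.spot_point(n,s)])
E
```

```text
cam-tcp [  3.8  76.7 141.6] axis [-0.  -0.3 -1. ] [ 511.7 -347.9  430.6]
lone_dish 0.91 [182.2, 93.8, 59.3, 60.1] [ 441.1 -324.2   14.2] ((440.181640625, -325.3488464355469), 46.02936935424805)
[(0.76, [212.8, 123.1])]
stack_upper 0.76 [185.7, 0.0, 61.2, 25.7] [ 460.5 -161.8   28.9] ((461.1597595214844, -150.10675048828125), 43.122711181640625)
[]
```

View pics/w1.png

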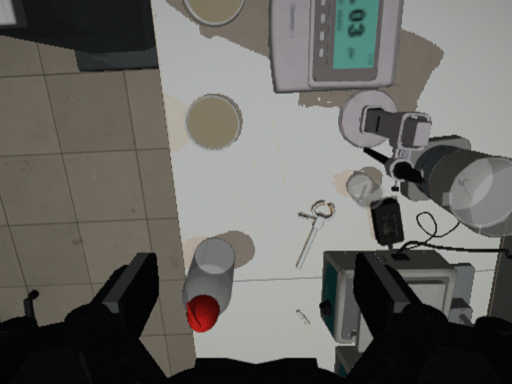

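The wrist view shows the lone dish at (213,123), with the stack cut off at the top edge. The fitted radius is 46.0 mm, as it should be, which puts the dish centre at about (440,-325).

step_arm --hand '[0,0,0,0,0,0,0,0,0,0]' --pt "0.23 -0.014 0" --pt "0.23 -0.014 0" --pt "0.23 -0.014 0" --pt "0.23 -0.014 0" --pt "0.23 -0.014 0" --pt "0.23 -0.014 0" --pt "0.23 -0.014 0" --pt "0.23 -0.014 0" --pt "0.23 -0.014 0" --pt "0 0 0" --turn '[0,0,0,0,0,0,0,0,0,0]'

```text
time: 6.4
tool_pos: [504.9, 175.4, 431.5]
eef_rot: [-2.268, -2.173, -0.002]
wrist_force: [0.2, -0.3, 0.1]
grip_width: 85.4
finger_force: 0.0
```

```bash
cat > w.py <<'E'
from h import *
import sys
np.set_printoptions(precision=1,suppress=True)
s=env.snapshot("wrist");save(s,sys.argv[1])
o=env.observe();T=o["tool_pos"];M=R.from_rotvec(o["eef_rot"]).as_matrix();print(T,"yaw",np.degrees(np.arctan2(M[1,1],M[0,1])))
P=pts(s)
t=P[(abs(P[:,2]-70)<3)&(abs(P[:,0]-508)<50)&(abs(P[:,1]-252)<85)]
print("block",len(t),cv2.minAreaRect(t[:,:2].astype(np.float32)))
for nm,x,y in [("pen",507,221),("tube",508,287)]:
    q=P[(np.hypot(P[:,0]-x,P[:,1]-y)<22)&(P[:,2]>75)]
    for a in range(75,165,15):
        w=q[(q[:,2]>a)&(q[:,2]<a+15)]
        if len(w): print(nm,a,len(w),w.mean(0),w.min(0),w.max(0))
for n in ["pen_head","thermo_pen"]: print(n,[(r["conf"],r["point"]) for r in env.spot_point(n,s)])
for r in env.trace("thermo_pen",s)[:2]: print(r["conf"],r["extent"])
for h in (148,): print("proj",proj(s,[508,220,h]))
for r in env.spot_point("pen_head",s)[:1]:
    c=np.linalg.inv(s["view"]);u,v=r["point"]
    d=c[:3,:3]@[(u-s["cx"])/s["fx"],(v-s["cy"])/s["fy"],1];o3=c[:3,3];print("ray at z148",o3+d*(148-o3[2])/d[2],"cam",o3)
E
python3 w.py w2
```

```text
[505.6 172.8 431.3] yaw -2.616506564318974
block 2983 ((508.9450988769531, 249.7194366455078), (124.9111328125, 55.89759826660156), 87.3312759399414)
pen 75 2 [508.  224.4  84.2] [504.5 224.3  84. ] [511.5 224.6  84.5]
pen 90 2 [508.  224.9  92.2] [505.9 224.7  91.6] [510.1 225.   92.8]
pen 135 244 [507.6 216.9 147. ] [496.9 206.  135. ] [518.1 227.3 149.6]
tube 75 17 [510.8 283.4  83.6] [504.4 274.6  76.2] [516.8 289.3  89.7]
tube 90 15 [510.  283.8  97.4] [504.2 274.3  90.5] [516.6 289.3 104.7]
tube 105 21 [510.7 282.9 114.3] [504.4 274.3 105.3] [517.3 289.3 119.6]
tube 120 15 [510.3 286.2 127.8] [503.5 275.1 121.5] [517.2 289.3 134.1]
tube 135 16 [511.2 287.7 142.5] [503.8 284.2 136.8] [517.  289.4 149.8]
tube 150 103 [510.4 283.  156.4] [501.5 273.4 151.2] [519.  290.9 159.7]
pen_head [(0.78, [257.8, 115.7])]
thermo_pen [(0.68, [256.8, 109.8])]
0.63 [246.4, 106.8, 20.4, 18.2]
proj [np.float64(256.807070244182), np.float64(113.5958648016225)]
ray at z148 [509.1 217.4 148. ] cam [507.6 251.3 573.4]
```

View pics/w2.png

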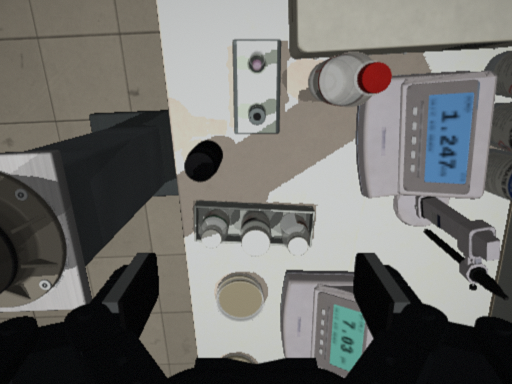

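The wrist view shows the grey pen head at (257,116), the tube at (257,63) and the block between them, with the red-capped bottle clear to the right. The head is at (507.6,216.8,148), which matches the bore position worked out from the block. I'll align and descend partway.

step_arm --hand '[0.35,0.35,0.35,0.35,0.35,0.35,0.35,0.35,0.35,0.35]' --pt "0.088 0 0" --pt "0.088 0 0" --pt "0 0 0.15" --pt "0 0 0.15" --pt "0 0 0.15" --pt "0 0 0.15" --pt "0 0 0.15" --pt "0 0 0.15" --pt "0 0 0" --pt "0 0 0" --turn '[0,0,0,0,0,0,0,0,0,0]'

```text
time: 7.9
tool_pos: [508.9, 215.1, 207.8]
eef_rot: [2.275, 2.166, 0.002]
wrist_force: [-0.5, -0.8, -0.6]
grip_width: 55.4
finger_force: 0.0
```

```bash
python3 w.py w3
```

```text
[509.  215.3 208.1] yaw -2.817873307623309
block 8113 ((508.8805847167969, 249.3670654296875), (126.45938110351562, 56.15257263183594), 87.55308532714844)
pen 75 90 [508.  223.6  82.6] [499.  216.3  75.2] [516.5 225.7  90. ]
pen 90 104 [507.9 223.6  97.6] [498.7 217.4  90.2] [516.2 225.6 104.8]
pen 105 121 [508.  223.6 112.4] [499.3 216.8 105. ] [516.4 225.6 120. ]
pen 120 67 [508.7 224.5 126.1] [498.4 216.8 120.1] [518.4 227.4 135. ]
pen 135 949 [507.5 218.6 146.1] [496.5 206.2 135. ] [518.3 227.8 149.6]
tube 75 23 [509.5 278.1  82.5] [503.7 275.5  76.3] [516.9 287.6  89.8]
tube 90 44 [509.6 279.2  97.5] [503.3 275.5  90.4] [517.3 288.5 104.7]
tube 105 42 [509.  278.4 112.7] [503.2 275.5 105.4] [517.1 286.7 118.8]
tube 120 54 [509.9 278.6 128.4] [503.3 275.5 120.1] [517.2 286.4 134.9]
tube 135 63 [509.  278.6 142.9] [503.3 275.5 135.1] [517.2 287.9 150. ]
tube 150 451 [510.2 282.4 156.2] [500.9 273.3 150.1] [519.3 291.7 159.2]
pen_head [(0.84, [252.6, 211.0]), (0.47, [305.6, 319.1]), (0.43, [250.3, 318.5])]
thermo_pen [(0.91, [251.8, 163.4])]
0.88 [236.9, 166.2, 32.3, 58.9]
0.46 [212.3, 50.3, 84.8, 162.7]
proj [np.float64(254.46607941909832), np.float64(204.16069814275855)]
ray at z148 [506.6 215.4 148. ] cam [511.9 291.1 349.7]
```

step_arm --hand '[0.35,0.35,0.35,0.35,0.35,0.35,0.35]' --pt "0.006 -0.005 0" --pt "0 0 0.1" --pt "0 0 0.1" --pt "0 0 0.1" --pt "0 0 0.1" --pt "0 0 0.06" --pt "0 0 0" --turn '[0,0,0,0,0,0,0]'

```text
time: 9.02
tool_pos: [506.5, 216.8, 90.8]
eef_rot: [-2.274, -2.167, 0.002]
wrist_force: [-0.2, -0.3, -0.2]
grip_width: 55.2
finger_force: 0.0
```

step_arm --hand '[1,1,1,1,1,1,1,1]' --pt "0 0 0" --pt "0 0 0" --pt "0 0 0" --pt "0 0 0" --pt "0 0 0" --pt "0 0 0" --pt "0 0 0" --pt "0 0 0" --turn '[0,0,0,0,0,0,0,0]' --newtons 40

```text
time: 10.02
tool_pos: [507.6, 217.0, 92.2]
eef_rot: [2.274, 2.166, 0.002]
wrist_force: [0.5, 0.2, 7.3]
grip_width: 17.2
finger_force: 39.1
```

step_arm --hand '[1,1,1,1,1,1,1,1,1,1]' --pt "0 0 -0.04" --pt "0 0 -0.08" --pt "0 0 -0.08" --pt "0 0 -0.1" --pt "0 0 -0.1" --pt "0 0 -0.1" --pt "0 0 -0.1" --pt "0 0 -0.1" --pt "0 0 -0.1" --pt "0 0 0" --turn '[0,0,0,0,0,0,0,0,0,0]'

```text
time: 11.28
tool_pos: [507.4, 217.4, 294.3]
eef_rot: [2.273, 2.166, 0.005]
wrist_force: [-0.1, -0.4, -1.2]
grip_width: 17.4
finger_force: 39.0
```

```bash
cat > c.py <<'E'
from h import *
import sys
np.set_printoptions(precision=1,suppress=True)
o=env.observe();T=np.array(o["tool_pos"]);M=R.from_rotvec(o["eef_rot"]).as_matrix();print(o["time"],T,"x",M[:,0].round(3),o["grip_width"],o["finger_force"])
ims=[]
for n in ["scene","side"]:
    s=env.snapshot(n);u,v=map(int,proj(s,T-[0,0,30]));ims.append(cv2.resize(s["image"][max(v-60,0):v+60,max(u-60,0):u+60],(400,400),interpolation=2))
    P=pts(s);q=P[(np.hypot(*(P[:,:2]-T[:2]).T)<35)&(P[:,2]<T[2]-5)&(P[:,2]>T[2]-110)]
    print(n,"lowest near tcp, rel",np.sort(q[:,2])[:5]-T[2] if len(q) else None)
    for a in range(-100,0,20):
        w=q[abs(q[:,2]-T[2]-a-10)<10]
        if len(w): print(a,len(w),np.median(w,0)-T)
cv2.imwrite(f"pics/{sys.argv[1]}.png",np.hstack(ims)[:,:,::-1])
E
python3 c.py c1
```

```text
11.275 [507.4 217.4 294.3] x [0. 1. 0.] 17.420362031827313 38.99796925485134
scene lowest near tcp, rel [-85.7 -85.4 -85.1 -83.4 -83. ]
-100 9 [ -4.2   5.1 -83. ]
-80 45 [ -5.3   4.7 -68.9]
-60 74 [ -7.6   5.8 -50.7]
-40 79 [ -7.1   5.8 -30.2]
-20 56 [ -8.2   6.4 -13.2]
side lowest near tcp, rel [-84.2 -84.2 -83.1 -83.  -82.9]
-100 11 [  1.2   3.6 -82.4]
-80 36 [  0.9   5.6 -68. ]
-60 63 [  0.3   7.3 -50. ]
-40 64 [  0.6   7.  -29.9]
-20 47 [ -0.4   7.3 -12.1]
```

View pics/c1.png

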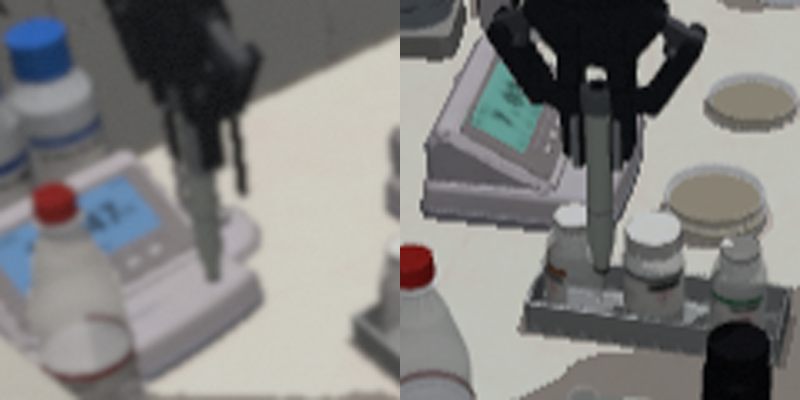

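The scene view (left) and side view (right) show the pen upright between the pads. Its tip is 84 mm below the TCP and clear of the block. Next I'll carry it over the tray.

step_arm --hand '[1,1,1,1,1,1,1,1,1,1]' --pt "-0.1 0 0" --pt "-0.15 -0.01 0" --pt "-0.2 -0.016 0" --pt "-0.2 -0.016 0" --pt "-0.2 -0.016 0" --pt "-0.2 -0.016 0" --pt "-0.2 -0.016 0" --pt "-0.2 -0.016 0" --pt "-0.2 -0.016 0" --pt "-0.2 -0.016 0" --turn '[0,0,0,0,0,0,0,0,0,0]'

```text
time: 12.62
tool_pos: [449.2, -244.9, 290.9]
eef_rot: [-2.274, -2.166, 0.0]
wrist_force: [0.1, 0.2, -1.1]
grip_width: 17.6
finger_force: 39.0
```

step_arm --hand '[1,1,1]' --pt "-0.08 -0.01 0" --pt "0 0 0" --pt "0 0 0" --turn '[0,0,0]'

```text
time: 13.0
tool_pos: [446.9, -262.0, 291.1]
eef_rot: [-2.272, -2.168, -0.0]
wrist_force: [0.8, -0.1, -1.2]
grip_width: 17.4
finger_force: 39.0
```

```bash
cat > d.py <<'E'
from h import *
np.set_printoptions(precision=1,suppress=True)
o=env.observe();T=np.array(o["tool_pos"]);M=R.from_rotvec(o["eef_rot"]).as_matrix();print(o["time"],T,"x",M[:,0].round(3),"y",M[:,1].round(3))
for n in ["wrist","scene","side"]:
    s=env.snapshot(n)
    P=pts(s);q=P[(np.hypot(*(P[:,:2]-[440,-323]).T)<60)&(P[:,2]>9.5)&(P[:,2]<22)].astype(np.float32)
    if len(q)>30:
        print(n,len(q),cv2.minEnclosingCircle(q[:,:2]),"z",np.median(q[:,2]),"bbox",q.min(0),q.max(0),"bb mid",(q.min(0)+q.max(0))/2)
    for r in env.trace("lone_dish",s)[:1]: print(" trace",r["conf"],r["extent"])
    w=P[(np.hypot(*(P[:,:2]-T[:2]).T)<35)&(P[:,2]<T[2]-5)&(P[:,2]>T[2]-95)&(P[:,2]>22)]
    if len(w):
        print(" pen lowest",np.sort(w[:,2])[:3]-T[2])
        for a in (-85,-65,-45,-25):
            k=w[abs(w[:,2]-T[2]-a)<8]
            if len(k): print("  ",a,len(k),np.median(k,0)-T)
E
python3 d.py
```

```text
13.0 [ 446.9 -262.   291.1] x [0. 1. 0.] y [ 1. -0. -0.]Traceback (most recent call last):
  File "d.py", line 8, in <module>
    print(n,len(q),cv2.minEnclosingCircle(q[:,:2]),"z",np.median(q[:,2]),"bbox",q.min(0),q.max(0),"bb mid",(q.min(0)+q.max(0))/2)
                   ~~~~~~~~~~~~~~~~~~~~~~^^^^^^^^^
cv2.error: OpenCV(4.12.0) /io/opencv/modules/imgproc/src/shapedescr.cpp:201: error: (-215:Assertion failed) count >= 0 && (depth == CV_32F || depth == CV_32S) in function 'minEnclosingCircle'
```

```bash
sed -i 's/minEnclosingCircle(q\[:,:2\])/minEnclosingCircle(q[:,:2].copy())/' d.py; python3 d.py
```

```text
13.05 [ 447.  -261.9  291.3] x [0. 1. 0.] y [ 1. -0. -0.]
wrist 2778 ((440.1468811035156, -325.11297607421875), 46.2164421081543) z 14.096519 bbox [ 394.8 -365.7    9.7] [ 485.1 -278.9   16.9] bb mid [ 440.  -322.3   13.3]
 trace 0.89 [218.4, 163.8, 69.5, 66.4]
 pen lowest [-85.1 -84.6 -84.6]
   -85 39 [ -0.6   4.2 -81.7]
   -65 76 [  0.1   7.  -61.1]
   -45 259 [  0.2   7.6 -44.6]
   -25 375 [  0.1   7.6 -24.9]
scene 482 ((440.0509033203125, -323.2055969238281), 48.76327133178711) z 13.000326 bbox [ 394.9 -371.     9.5] [ 485.4 -276.5   17.5] bb mid [ 440.1 -323.8   13.5]
 trace 0.72 [333.2, 184.4, 32.3, 20.7]
 pen lowest [-85.  -84.5 -84.4]
   -85 12 [ -3.7   5.1 -79.7]
   -65 29 [ -4.4   6.8 -63.7]
   -45 41 [ -5.5   7.9 -45.3]
   -25 40 [ -5.6   7.9 -24.5]
side 353 ((446.7659912109375, -322.958740234375), 50.1212043762207) z 15.581409 bbox [ 398.2 -368.1    9.5] [ 488.5 -275.1   21.9] bb mid [ 443.3 -321.6   15.7]
 trace 0.79 [263.8, 164.4, 28.5, 18.8]
 pen lowest [-81.8 -81.6 -79.5]
   -85 5 [  2.5   2.9 -79.5]
   -65 22 [  2.6   6.  -64.4]
   -45 28 [  3.1   6.4 -44.8]
   -25 31 [  1.1   7.5 -25.8]
```

step_arm --hand '[1,1,1,1,1,1,1,1,1,1]' --pt "-0.123 -0.008 0" --pt "-0.123 -0.008 0" --pt "0 0 0" --pt "0 0 0.1" --pt "0 0 0.12" --pt "0 0 0.12" --pt "0 0 0.12" --pt "0 0 0.1" --pt "0 0 0.04" --pt "0 0 0" --turn '[0,0,0,0,0,0,0,0,0,0]'

```text
time: 14.6
tool_pos: [439.7, -324.1, 141.3]
eef_rot: [-2.274, -2.167, -0.0]
wrist_force: [-0.6, -0.4, -0.0]
grip_width: 17.2
finger_force: 39.0
```

```bash
python3 d.py
```

```text
14.6 [ 439.7 -324.1  141.3] x [0. 1. 0.] y [ 1. -0. -0.]
wrist 8163 ((440.2036437988281, -325.14459228515625), 46.081546783447266) z 14.087885 bbox [ 394.2 -368.8    9.5] [ 485.5 -279.2   16.6] bb mid [ 439.9 -324.    13.1]
 trace 0.92 [201.0, 123.8, 114.0, 110.8]
 pen lowest [-84.7 -84.6 -83.9]
   -85 37 [  0.1   4.2 -81.5]
   -65 76 [  0.1   6.9 -61.3]
   -45 252 [  0.2   7.6 -44.8]
   -25 376 [  0.1   7.6 -25.2]
scene 482 ((440.97900390625, -323.28497314453125), 49.41629409790039) z 12.964817 bbox [ 392.2 -370.3    9.5] [ 485.7 -274.    18.7] bb mid [ 439.  -322.1   14.1]
 trace 0.9 [332.6, 185.4, 31.2, 22.9]
 pen lowest [-82.1 -81.7 -81.1]
   -85 9 [ -1.8   5.4 -78.8]
   -65 23 [ -5.6   7.8 -64.1]
   -45 33 [ -4.5   7.2 -43.1]
   -25 35 [ -5.8   7.4 -24.7]
side 357 ((442.2441101074219, -323.1337585449219), 50.42458724975586) z 15.428063 bbox [ 398.1 -371.5    9.7] [ 488.8 -272.7   21.8] bb mid [ 443.4 -322.1   15.8]
 trace 0.8 [264.7, 164.1, 26.4, 20.0]
 pen lowest [-81.8 -81.2 -79.7]
   -85 5 [  3.2   2.  -79.7]
   -65 16 [  3.4   4.9 -63.1]
   -45 28 [  2.4   6.  -46.7]
   -25 26 [  1.6   6.9 -23.7]
```

step_arm --hand '[1,1,1,1,1,1]' --pt "0 0 0.04" --pt "0 0 0.04" --pt "0 0 0.04" --pt "0 0 0" --pt "0 0 0" --pt "0 0 0" --turn '[0,0,0,0,0,0]'

```text
time: 15.65
tool_pos: [439.8, -324.7, 111.6]
eef_rot: [2.274, 2.167, 0.0]
wrist_force: [0.3, -0.2, -0.5]
grip_width: 17.3
finger_force: 39.0
```

```bash
python3 c.py c2; python3 - <<'E'
from h import *
save(env.snapshot("wrist"),"w4")
E
```

```text
15.65 [ 439.8 -324.7  111.6] x [ 0.  1. -0.] 17.29309019115164 39.01038851123303
scene lowest near tcp, rel [-103.2 -102.6 -102.5 -102.3 -101.9]
-100 212 [ -2.7   3.8 -98.1]
-80 26 [ -4.6   6.3 -68.8]
-60 35 [ -6.    7.8 -49.7]
-40 38 [ -4.8   8.  -32.3]
-20 32 [ -5.1   8.5 -13.3]
side lowest near tcp, rel [-102.1 -100.6 -100.1  -99.8  -99.7]
-100 173 [ -1.5   2.9 -96. ]
-80 17 [  2.4   5.  -67.3]
-60 30 [  2.8   8.  -49.5]
-40 30 [  1.8   8.1 -30. ]
-20 25 [  3.9   6.5 -13.1]
```

View pics/c2.png

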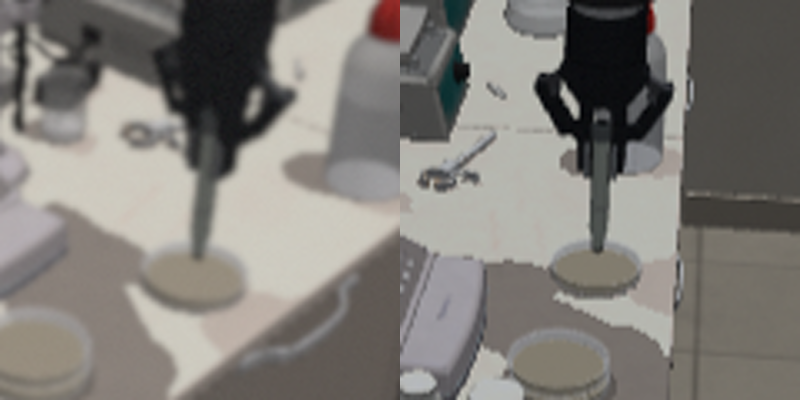

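View pics/w4.png

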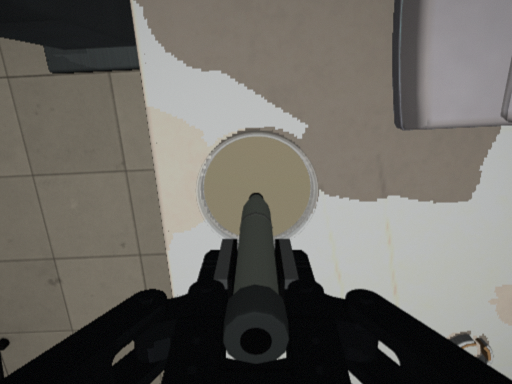

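The pen tip is over the middle of the lone lid: tip at (256,197) and dish centre at about (258,187) in the wrist view, with the offset explained by the roughly 12 mm gap. The pen is upright and nothing has been disturbed. Handing in.

```bash
python3 -c "
from cell import env
print(env.close_job())"
```

```text
the job is handed in; nothing more can be done
None
```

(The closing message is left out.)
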